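# Put the railcar in the display case and latch its glazed door

## Task

The model railcars' wall case lies open on its back on the bench: stand the red railcar on its wheels in the empty trough of the foam, fully down. Then swing the glazed door over and press its free edge down until the bevelled spring latch rides over the keeper and snaps in, so that the door stays shut by itself. The door is fragile: no slamming and no pressing harder than the latch needs, and leave the other things on the bench alone.

Things in the scene. Friction and masses are not known exactly. Their poses are not given: they have to be found in the camera images.
- car_red_mid (a point): Red miniature railcar with a dark underbody, loose, standing on its wheels on the bench: 99 mm long (its y), body 17 mm wide (its x; 22 mm over all), 18 mm tall, about 35 g. The point is the body's centre, 9 mm above its underside. Either end may lead.
- trough (a point): Floor centre of the one empty trough (23 mm wide along x, 104 long along y, 7 deep) in the case's grey foam; all fixed. Floor 21 mm, foam top 28 mm above the bench; a car in it reaches 39 mm. Three troughs lie side by side, 60 mm apart; the other two hold a blue and a white railcar, fixed. Which one is empty varies. The foam is level for 18 mm on either side.
- case: Wooden wall case lying on its back, fixed: 208 mm (x) by 184 mm (y), walls 12 mm thick, 37 mm high plus a 3 mm rubber seal. Origin: centre of its underside, on the bench. Its glazed door is hinged along the -y edge; the door's free edge comes down on the +y wall, which carries the latch's steel keeper on its inner face, in the middle. The door must not be pressed with more than 18 N.
- hinge_mid (a point): Middle of the door's hinge line, 44 mm above the bench over the case's -y edge; the line runs along x. The door's underside passes through it. The door: 208 mm along the hinge, 184 mm from hinge to free edge, 13 mm thick, 0.45 kg, a 26 mm wide wooden frame round a thin glass pane.
- door (a joint): Door angle: 0 nominally shut (level), growing as it opens; 1.57 upright, more leans outward to the case's -y; most 2.2. A stiff hinge holds it at any angle: 6 N at most at the free edge to raise it, 1 to 3 N to lower it slowly. The keeper was set by eye, up to 3.5 mm high or low, not measured: the latched angle lies between -0.024 and +0.024. Solid stop at -0.035.
- door_edge (a point): Point on the door frame's outer face (upper when shut), middle of the free edge rail, 171 mm from the hinge line and 13 mm from the edge, by the round brass lock face (18 mm across, 2 mm proud). The rail runs 104 mm to either side along x, 13 mm either way along y. z: outward normal of the door; y: from hinge to free edge. The latch is on the other side, under this point.
- bolt (a joint): How far the latch bolt is pushed back into its housing, m: 0 fully out, 0.006 fully in. Spring: 1.8 N preload plus 0.35 N/mm. Riding over the keeper's lip pushes it back about 4.5 mm; it springs out again under the lip once the door is low enough.
- bolt_tip (a point): Tip of the brass bolt, flat above, bevelled below, pointing to the free edge. The bevel meets the keeper's lip about 12 mm (at the edge) above the latched height; the push at the edge rises to about 5 N, then falls to about 1 N for some 5 mm. Over the last 1.2 mm rubber bumpers on the keeper resist (9.6 N/mm together), so that the bolt snaps out under the lip at 10 to 13 N; they then hold the door up against the bolt.
- mug: Bystander, loose, to be left alone: cream mug with a handle, 86 x 116 mm, 87 mm tall, upright. The origin is the centre of its underside.
- phone: Bystander, loose, to be left alone: phone in a dark wallet case lying flat, 146 x 68 x 13 mm. The origin is the centre of its underside.
- rule: Bystander, loose, to be left alone: white triangular scale rule, 23 x 156 x 18 mm. The origin is the centre of its underside.
- earbuds: Bystander, loose, to be left alone: round black earbud case, 55 mm across, 24 mm high. The origin is the centre of its underside.
- eraser: Bystander, loose, to be left alone: white eraser in a blue sleeve, 19 x 43 x 11 mm. The origin is the centre of its underside.
- marker: Bystander, loose, to be left alone: white and red marker pen, 17 x 135 x 16 mm. The origin is the centre of its underside.
- car_red: The red railcar once more: this origin lies at the centre of its underside, 9 mm below and 1 mm beside point car_red_mid.
Not all that is in view belongs to the job. Leave any blue or turquoise look-alike of the car_red alone.

How it is judged:
By the outcome, as a careful person would: the job done as asked, in the order asked, and still so for the second after the job is handed in, with the robot touching nothing.
It also fails if it takes over 61 s, if anything falls off the work surface, if the arm or the gripper's body presses on something with over 40 N, if the wrist force passes 120 N, or if a joint passes its speed limit or range.

## Robot

A 6-joint arm with a two-finger parallel gripper is mounted at the origin on a cart in front of the work surface, level with it; the furniture and walls round the work are solid. World frame = base frame: x ahead of the robot, y to its left, z up, the work surface at z = 0. Lengths are in m, angles in rad, forces in N, time in s.
With the tool pointing down it reaches from about 0.325 to 0.9 m from the base axis. Payload 6.1 kg.
Tool frame: the origin (TCP) lies between the finger pads; the fingertips stand manip.tcp_to_tips ahead of it and the grasp point (between the pads) lies 6 mm ahead of it (manip.tcp_to_tips is the distance from the TCP to the fingertips, in m); z points along the fingers, y is the line along which they close (so a half turn about z gives the same grasp; the last joint's range is limited). The gripper opens to 87 mm and grips with 3 to 60 N. Pads are 19 mm wide; open, the fingers measure 117 mm over their backs; the gripper's body (75 mm by 190 mm) begins 51 mm behind the grasp point.
Start: joints at [1.156, 0.22, 1.526, -0, 1.395, -0.126], TCP at [0.178, 0.599, 0.248] pointing down, gripper open.
Joint ranges: [-2.98, 2.98], [-0.91, 2.08], [0.09, 2.57], [-1.24, 4.39], [0.2, 2.65], [-2.68, 2.68]. Speed limits (rad/s): [2.57, 2.57, 3.01, 3.14, 3.14, 3.14].

## Interface

Orientations are given as a unit quaternion [w, x, y, z].
In Python, from cell import telemetry, optics, manip gives the robot as it stands.
- The arm moves only by the tool move_arm, never from a script. Its arguments are lists of equal length, an entry for each row: "offset": the shift along the world's x, y, z normalised to -1 to 1, where 1 is 0.25 m, a list of three; "dr": the turn, a rotation vector about the world's x, y, z normalised to -1 to 1, where 1 is 180 degrees, a list of three; "fingers": the opening, from 0 (shut) to 1 (fully open). A call has 1 to 5 rows; each row shifts and turns the commanded pose from where the row before left it; what a row does not reach is not made up. A row lasts 1/12 s, in which the tool goes at most 41.7 mm and 7.16 degrees, less where a joint would pass 70% of its speed; a pose out of reach is approached as far as the arm can. A call with a number of a shift or a turn outside -1 to 1 is refused whole. A call with a gripper value outside its range is refused whole. The fingers move at their own pace and stop on an object; "force" is the grip in N (left out, the last holds). Time passes only in rows, so rows that do not move let the fingers close. It gives the time, the measured TCP pose, the force, the opening and the grip force at its end, in the units of the state.
- telemetry.sense(): the state, without advancing time (a new reading comes with each control period).
- optics.read_camera(name): name is "side" or "top" or "wrist"; returns a dict with "frame" (420x560x3 uint8, red, green, blue), "fov_y" (degrees; the focal length in pixels is half the picture's height over the tangent of half this angle, whatever the lens; pixels are square), "cx", "cy" (the principal point, pixels), "dist_coeffs" ([k1, k2, p1, p2, k3] as OpenCV has them; the pictures are not rectified), "rvec" (rotation vector, rad) and "tvec" (3), from world to camera coordinates, as OpenCV has them. Camera axes: x right, y down, z forward; pixel columns grow to the right and rows downward; lengths in m; the calibration is good to about 2 mm. A picture is of the moment at which its call begins. There is no depth.
- manip.job_done(): hands the job in; it is judged then, once.
The state is a dict: "time_s": time; "qpos": joint angles; "joint_vel": joint speeds; "tau": joint torques, N m; "position": TCP position; "tool_rot": TCP orientation; "ft_force": force on the tool from outside, world axes, zero at the start; "moment": the same for the moment, N m; "opening": finger opening in m; "gripper_force": force on a finger pad.
Only numpy, scipy, OpenCV 4.12 (cv2) and the standard library are available. Lean on these libraries where they do the work, as an engineer would, in place of code of your own. Each camera call takes 0.05 s, during which the arm holds its last target. There are 200 camera calls.

## Working session

There is one attempt and no reset: what is moved stays moved. The work goes in short steps, Python scripts to look and compute and a tool call to move; the robot and the scene stay as the last step left them, time stands still between calls to the robot, and variables do not carry over. Pictures are saved under pics/ and viewed, at most 10 in all, crops included, and the job is handed in when it is done.

Besides the shell and the picture viewer there is one more tool, called after "Call:" as a command line: name --argument value ..., lists and objects as JSON in quotes. move_arm: Moves the arm, as the interface text tells. Its arguments: {"type":"object","properties":{"offset":{"type":"array","items":{"type":"array","items":{"type":"number"}}},"dr":{"type":"array","items":{"type":"array","items":{"type":"number"}}},"fingers":{"type":"array","items":{"type":"number"}},"force":{"type":"number"}},"required":["offset","dr","fingers"]}

```bash
mkdir -p pics
cat > h.py <<'E'
import numpy as np, cv2
from cell import telemetry, optics, manip
def cam(n):
    c=optics.read_camera(n); f=c["frame"]; h=f.shape[0]
    F=h/2/np.tan(np.radians(c["fov_y"])/2)
    c["K"]=np.array([[F,0,c["cx"]],[0,F,c["cy"]],[0,0,1.]]); c["d"]=np.array(c["dist_coeffs"],float)
    c["R"]=cv2.Rodrigues(np.array(c["rvec"],float))[0]; c["t"]=np.array(c["tvec"],float).ravel()
    return c
def ray(c,uv):
    p=cv2.undistortPoints(np.array([[uv]],float),c["K"],c["d"])[0,0]
    return -c["R"].T@c["t"], c["R"].T@np.array([p[0],p[1],1])
def onz(c,uv,z):
    o,d=ray(c,uv); return o+d*(z-o[2])/d[2]
def proj(c,P):
    return cv2.projectPoints(np.array(P,float).reshape(-1,3),np.array(c["rvec"],float),c["t"],c["K"],c["d"])[0].reshape(-1,2)
def save(c,n): cv2.imwrite("pics/"+n,c["frame"][:,:,::-1])
import pickle
def dump(c,n): pickle.dump(c,open(n,"wb"))
E
python3 - <<'E'
from h import *
for n in("top","side"):
    c=cam(n); save(c,n+"1.png"); dump(c,n+"1.pkl"); print(n,-c["R"].T@c["t"],c["fov_y"])
s=telemetry.sense(); print(s["position"],s["tool_rot"],s["opening"],manip.tcp_to_tips,s["time_s"])
a=[cv2.imread(f"pics/{n}1.png") for n in("top","side")]
E
```

```text
top [0.38271234 0.00238302 1.34296349] 49.83095512516876
side [0.53873985 1.26538272 0.91294261] 42.21395867449839
[0.17780125 0.59862428 0.2465338 ] [-2.42070682e-04  1.43905340e-01  9.89591044e-01 -8.72068988e-04] 0.08729523002081287 0.025 0.1
```

View pics/top1.png

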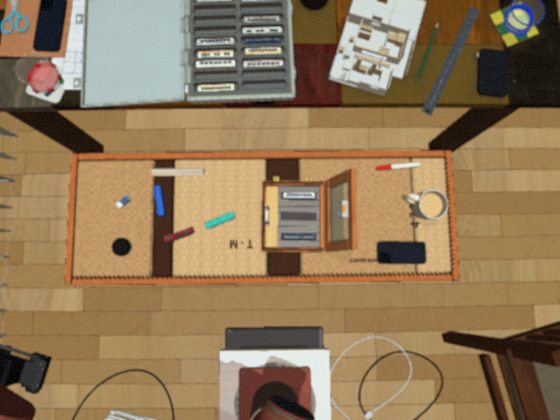

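View pics/side1.png

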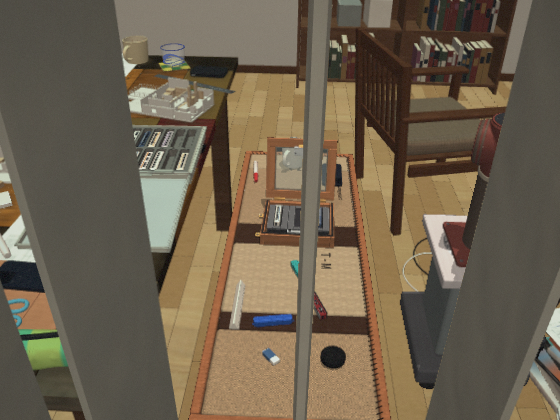

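Top view: the dark red car is at (179,235). The look-alikes are turquoise (220,220) and blue (158,200), and the fixed cars are in the case at (297,195) and (297,238). The empty trough looks like the middle one, near (297,216). The door stands open at about (341,209). I'll check the calibration and crop in close.

Run:
```python
from h import *
c=pickle.load(open("top1.pkl","rb")); s=pickle.load(open("side1.pkl","rb"))
print(proj(c,[[0,0,0],[.178,.599,.248],[.4,0,0]]),c["R"])
for n,uv,z in[("red",(179,235),.018),("turq",(220,220),.018),("caseTL",(263,181),.04),("caseBL",(263,250),.04)]: print(n,onz(c,uv,z))
print(proj(s,[[0.178,.599,.248]]))
a=cv2.resize(c["frame"][160:270,140:370],None,fx=3.4,fy=3.4,interpolation=cv2.INTER_CUBIC)
b=cv2.resize(s["frame"][130:345,225:375],None,fx=1,fy=1)
cv2.imwrite("pics/c1.png",a[:,:,::-1])
w=cam("wrist"); save(w,"w1.png"); print(-w["R"].T@w["t"],w["R"])
```

```text
[[274.3126691  403.47199332]
 [ 21.19410995 357.56352678]
 [272.82364942 262.67844377]] [[-0.01191496 -0.9998397   0.01336414]
 [-0.99052873  0.00997358 -0.13694294]
 [ 0.1367877  -0.01486923 -0.99048878]]
red [0.48323054 0.27425851 0.018     ]
turq [0.52624884 0.15423048 0.018     ]
caseTL [0.6375163  0.02641007 0.04      ]
caseBL [0.43598117 0.02789876 0.04      ]
[[504.79472891 333.03450882]]
[0.1157764  0.61725532 0.38366403] [[ 2.85039051e-01  9.58515498e-01 -8.82797580e-04]
 [ 9.29580701e-01 -2.76209728e-01  2.44106342e-01]
 [ 2.33735875e-01 -7.04004718e-02 -9.69748068e-01]]
```

View pics/c1.png

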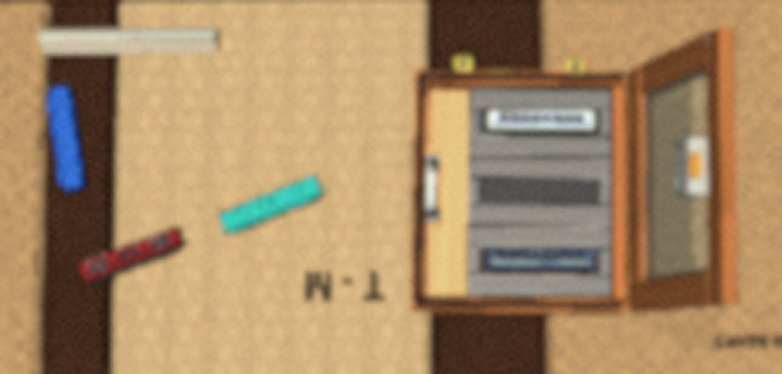

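Run:
```python
from h import *
c=pickle.load(open("top1.pkl","rb")); s=pickle.load(open("side1.pkl","rb"))
f=lambda u,v:(140+u/3.4,160+v/3.4)
for n,p,z in[("redA",(82,270),.014),("redB",(182,238),.014),("trL",(478,190),.025),("trR",(601,190),.025),("whL",(482,121),.039),("whR",(600,121),.039),("blL",(482,260),.039),("blR",(600,260),.039),("wallTL",(418,73),.04),("wallBL",(415,308),.04),("wallTR",(628,75),.04),("wallBR",(628,306),.04)]: print(n,onz(c,f(*p),z).round(4))
# door angle guess
for a in(1.2,1.4,1.57,1.7,1.9):
    h=np.array([.537,-.159,.044]); e=h+.184*np.array([0,np.cos(a),np.sin(a)])
    q=proj(c,[e+[.104,0,0],e-[.104,0,0]]); r=proj(s,[e+[.104,0,0],e-[.104,0,0]])
    print(a,((q-[140,160])*3.4).round(),r.round())
```

```text
redA [0.471  0.3187 0.014 ]
redB [0.4979 0.2325 0.014 ]
trL [ 0.5358 -0.0242  0.025 ]
trR [ 0.5347 -0.1305  0.025 ]
whL [ 0.5938 -0.0281  0.039 ]
whR [ 0.5928 -0.1296  0.039 ]
blL [ 0.4743 -0.0265  0.039 ]
blR [ 0.4732 -0.1268  0.039 ]
wallTL [0.6361 0.0266 0.04  ]
wallBL [0.4343 0.0306 0.04  ]
wallTR [ 0.6327 -0.1547  0.04  ]
wallBR [ 0.4339 -0.1496  0.04  ]
1.2 [[572.  21.]
 [578. 298.]] [[262. 155.]
 [337. 157.]]
1.4 [[620.  17.]
 [627. 297.]] [[263. 146.]
 [337. 148.]]
1.57 [[662.  16.]
 [671. 297.]] [[264. 140.]
 [336. 143.]]
1.7 [[694.  16.]
 [703. 296.]] [[265. 137.]
 [336. 140.]]
1.9 [[740.  18.]
 [750. 296.]] [[265. 135.]
 [335. 137.]]
```

Call:
move_arm --offset '[[0.16, -0.16, 0], [0.16, -0.16, 0], [0.16, -0.16, 0], [0.16, -0.16, 0], [0.16, -0.16, 0]]' --dr '[[0, 0, 0], [0, 0, 0], [0, 0, 0], [0, 0, 0], [0, 0, 0]]' --fingers '[1, 1, 1, 1, 1]'

```text
time_s: 0.57
position: [0.326, 0.4502, 0.2472]
tool_rot: [-0.0, 0.144, 0.99, -0.0]
ft_force: [0.6, 0.4, -1.5]
opening: 0.0871
gripper_force: 0.0
```

Call:
move_arm --offset '[[0.079, -0.087, -0.04], [0.079, -0.087, -0.04], [0.079, -0.087, -0.04], [0.079, -0.087, -0.04], [0.079, -0.087, -0.04]]' --dr '[[0, 0, -0.039], [0, 0, -0.039], [0, 0, -0.039], [0, 0, -0.039], [0, 0, -0.039]]' --fingers '[0.8, 0.7, 0.6, 0.6, 0.6]'

```text
time_s: 0.98
position: [0.4247, 0.3417, 0.1969]
tool_rot: [-0.0, 0.438, 0.899, -0.0]
ft_force: [0.4, 0.2, 0.3]
opening: 0.0617
gripper_force: 0.0
```

Call:
move_arm --offset '[[0.079, -0.087, -0.04], [0.079, -0.087, -0.04], [0.079, -0.087, -0.04], [0, 0, 0]]' --dr '[[0, 0, -0.039], [0, 0, -0.039], [0, 0, -0.039], [0, 0, 0]]' --fingers '[0.6, 0.6, 0.6, 0.6]'

```text
time_s: 1.32
position: [0.485, 0.2737, 0.1651]
tool_rot: [0.0, 0.597, 0.802, -0.002]
ft_force: [-1.2, 1.1, 0.2]
opening: 0.0526
gripper_force: 0.0
```

Run:
```python
from h import *
w=cam("wrist"); save(w,"w2.png"); dump(w,"w2.pkl"); s=telemetry.sense(); print(s["position"],s["tool_rot"],s["qpos"])
P=[[.484,.2756,.018]]; print(proj(w,P))
```

```text
[0.48387323 0.27545102 0.16594206] [-5.57170852e-04  5.94417502e-01  8.04155389e-01 -1.27808227e-03] [ 3.76105961e-01  1.33572781e-01  1.78400876e+00 -4.33990964e-04
  1.22676956e+00  7.85402028e-02]
[[272.5750452  196.00044652]]
```

View pics/w2.png

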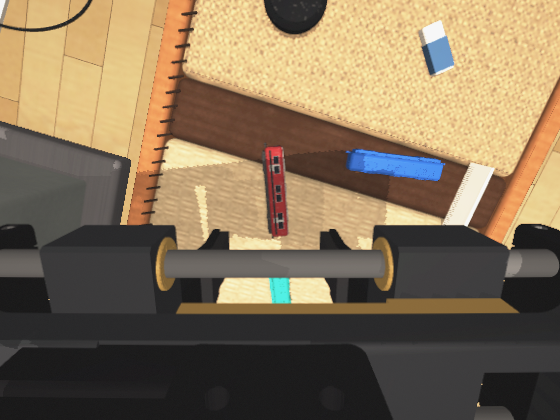

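The wrist view shows the red car from (274,148) to (280,236), just ahead of the fingers. The blue car (395,165) and the turquoise one (280,290) are clear of it.

Run:
```python
from h import *
w=pickle.load(open("w2.pkl","rb"))
hsv=cv2.cvtColor(w["frame"],cv2.COLOR_RGB2HSV)
m=(((hsv[...,0]<6)|(hsv[...,0]>172))&(hsv[...,1]>150)&(hsv[...,2]>60)).astype(np.uint8)
m[:, :250]=0;m[:,300:]=0;m[:135]=0;m[245:]=0
pts=cv2.findNonZero(m); r=cv2.minAreaRect(pts); print(r,len(pts))
for z in(.018,.012):
  b=np.array([onz(w,p,z)[:2] for p in cv2.boxPoints(r)]); print(z,b.round(4),b.mean(0))
  for i in range(2): d=b[i+1]-b[i]; print(np.linalg.norm(d),np.degrees(np.arctan2(d[1],d[0])))
g=np.array([onz(w,p[0],.018)[:2] for p in pts]); print(cv2.minAreaRect(g.astype(np.float32)*1000),g.mean(0))
```

```text
((275.7377014160156, 190.5177001953125), (89.4716796875, 16.098432540893555), 86.1345443725586) 697
0.018 [[0.4632 0.3193]
 [0.4774 0.3246]
 [0.5093 0.2413]
 [0.494  0.2355]] [0.48596948 0.28018053]
0.015154679959771858 20.525100510294006
0.08917260453909845 -69.0304297818581
0.012 [[0.4631 0.3189]
 [0.4776 0.3243]
 [0.5102 0.2393]
 [0.4946 0.2334]] [0.48635951 0.27898219]
0.015474748136952203 20.52510051029391
0.09105593781073573 -69.03042978185807
((486.21685791015625, 280.27923583984375), (15.209820747375488, 89.23019409179688), 20.968852996826172) [0.48529439 0.28383196]
```

Call:
move_arm --offset '[[0.008, 0.014, -0.12], [0, 0, -0.12], [0, 0, -0.12], [0, 0, -0.12], [0, 0, -0.04]]' --dr '[[0, 0, 0.02], [0, 0, 0], [0, 0, 0], [0, 0, 0], [0, 0, 0]]' --fingers '[0.5, 0.5, 0.5, 0.5, 0.5]' --force 8

```text
time_s: 1.78
position: [0.4816, 0.2809, 0.0333]
tool_rot: [-0.002, 0.566, 0.824, -0.003]
ft_force: [-1.8, -1.2, -0.4]
opening: 0.044
gripper_force: 0.0
```

Call:
move_arm --offset '[[0, 0, 0], [0, 0, 0]]' --dr '[[0, 0, 0], [0, 0, 0]]' --fingers '[0.45, 0.35]'

```text
time_s: 1.95
position: [0.4851, 0.2819, 0.0381]
tool_rot: [-0.0, 0.567, 0.824, -0.0]
ft_force: [0.9, 0.8, 0.6]
opening: 0.038
gripper_force: 0.0
```

Call:
move_arm --offset '[[0.004, -0.006, -0.008], [0, 0, 0], [0, 0, 0], [0, 0, 0], [0, 0, 0]]' --dr '[[0, 0, 0], [0, 0, 0], [0, 0, 0], [0, 0, 0], [0, 0, 0]]' --fingers '[0.35, 0.2, 0.1, 0.1, 0.1]'

```text
time_s: 2.37
position: [0.4871, 0.2801, 0.0368]
tool_rot: [0.001, 0.567, 0.824, 0.001]
ft_force: [-1.2, -0.1, 4.8]
opening: 0.0169
gripper_force: 8.0
```

Run:
```python
from h import *
w=cam("wrist"); save(w,"w3.png"); dump(w,"w3.pkl"); s=telemetry.sense(); print(s["position"],s["tool_rot"],s["opening"],s["gripper_force"],s["ft_force"])
```

```text
[0.48711965 0.28009204 0.03677632] [5.16386519e-04 5.67168499e-01 8.23601259e-01 7.69555234e-04] 0.01692938317950501 8.00323761999607 [-1.42412747  0.4196856   5.93058515]
```

Call:
move_arm --offset '[[0, 0, 0.1], [0, 0, 0.12], [0.02, -0.1, 0.12], [0.02, -0.14, 0.06], [0.02, -0.16, 0]]' --dr '[[0, 0, 0], [0, 0, 0], [0, 0, -0.02], [0, 0, -0.02], [0, 0, -0.02]]' --fingers '[0.1, 0.1, 0.1, 0.1, 0.1]'

```text
time_s: 2.83
position: [0.5042, 0.1805, 0.1405]
tool_rot: [0.003, 0.642, 0.767, 0.003]
ft_force: [1.9, 0.1, 0.4]
opening: 0.0169
gripper_force: 8.0
```

Call:
move_arm --offset '[[0.03, -0.16, 0], [0.03, -0.16, 0], [0.03, -0.16, 0], [0.03, -0.16, 0], [0.012, -0.16, 0]]' --dr '[[0, 0, -0.02], [0, 0, -0.02], [0, 0, -0.02], [0, 0, 0], [0, 0, 0]]' --fingers '[0.1, 0.1, 0.1, 0.1, 0.1]'

```text
time_s: 3.25
position: [0.5348, -0.0223, 0.1359]
tool_rot: [0.0, 0.712, 0.703, 0.0]
ft_force: [-0.0, 0.5, -1.3]
opening: 0.0169
gripper_force: 8.0
```

Call:
move_arm --offset '[[0, -0.1, 0], [0, -0.08, 0], [0, -0.05, -0.06], [0, 0, -0.06], [0, 0, 0]]' --dr '[[0, 0, 0], [0, 0, 0], [0, 0, 0], [0, 0, 0], [0, 0, 0]]' --fingers '[0.1, 0.1, 0.1, 0.1, 0.1]'

```text
time_s: 3.67
position: [0.5321, -0.0782, 0.1026]
tool_rot: [-0.002, 0.712, 0.702, -0.001]
ft_force: [-1.4, 0.3, -0.7]
opening: 0.017
gripper_force: 8.0
```

Run:
```python
from h import *
w=cam("wrist"); save(w,"w4.png"); dump(w,"w4.pkl"); s=telemetry.sense(); print(s["position"],s["tool_rot"],s["opening"],s["gripper_force"],s["ft_force"])
t=cam("top"); dump(t,"t4.pkl")
```

```text
[ 0.53262738 -0.07766858  0.10383079] [-0.00186862  0.71184756  0.70233088 -0.00094388] 0.016944193230935767 7.999853789806366 [-1.26205036  0.30214766  0.08755289]
```

View pics/w4.png

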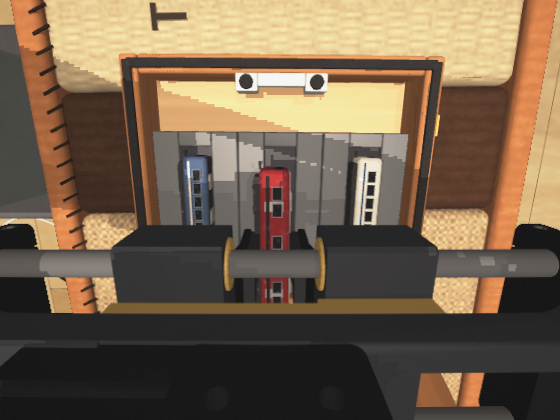

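Run:
```python
from h import *
w=pickle.load(open("w4.pkl","rb"))
cv2.imwrite("pics/c4.png",cv2.resize(w["frame"][130:260,170:400],None,fx=3.4,fy=3.4,interpolation=cv2.INTER_CUBIC)[:,:,::-1])
```

```text
(no output)
```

View pics/c4.png

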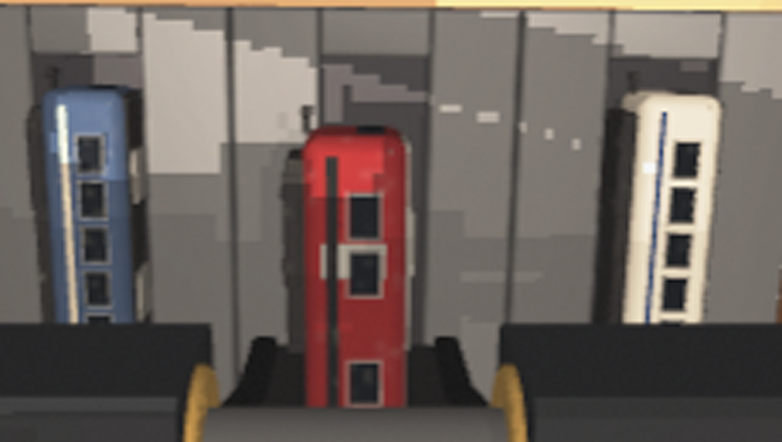

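Run:
```python
from h import *
w=pickle.load(open("w4.pkl","rb"))
f=lambda u,v:(170+u/3.4,130+v/3.4)
zr=.1038-.0188
for n,p,z in[("trTL",(320,55),.028),("trTR",(430,55),.028),("blTL",(32,52),.028),("blTR",(140,52),.028),("whTL",(612,57),.028),("whTR",(718,57),.028),("trRlow",(424,320),.028),
 ("blend",(85,88),.036),("whend",(677,93),.036),("redend",(356,128),zr-.003),("redL",(305,200),zr-.004),("redR",(406,200),zr-.004),("redL2",(306,390),zr-.004),("redR2",(407,390),zr-.004)]:
    print(n,onz(w,f(*p),z).round(4))
```

```text
trTL [ 0.527  -0.0232  0.028 ]
trTR [ 0.5497 -0.0236  0.028 ]
blTL [ 0.4675 -0.0217  0.028 ]
blTR [ 0.4898 -0.0221  0.028 ]
whTL [ 0.5873 -0.0245  0.028 ]
whTR [ 0.6092 -0.0248  0.028 ]
trRlow [ 0.5486 -0.0809  0.028 ]
blend [ 0.48   -0.0286  0.036 ]
whend [ 0.5987 -0.0313  0.036 ]
redend [ 0.5344 -0.0319  0.082 ]
redL [ 0.5261 -0.0434  0.081 ]
redR [ 0.5423 -0.0436  0.081 ]
redL2 [ 0.5254 -0.0759  0.081 ]
redR2 [ 0.5424 -0.0761  0.081 ]
```

Call:
move_arm --offset '[[0.018, 0.008, -0.04], [0, 0, -0.08], [0, 0, 0], [0, 0, 0]]' --dr '[[0, 0, -0.003], [0, 0, 0], [0, 0, 0], [0, 0, 0]]' --fingers '[0.1, 0.1, 0.1, 0.1]'

```text
time_s: 4.1
position: [0.5382, -0.0748, 0.0748]
tool_rot: [-0.001, 0.714, 0.7, -0.001]
ft_force: [-0.1, -0.6, -0.3]
opening: 0.017
gripper_force: 8.0
```

Run:
```python
from h import *
w=cam("wrist"); dump(w,"w5.pkl"); s=telemetry.sense(); print(s["position"],s["tool_rot"],s["opening"],s["gripper_force"],s["ft_force"])
cv2.imwrite("pics/c5.png",cv2.resize(w["frame"][100:260,170:400],None,fx=3.4,fy=3.4,interpolation=cv2.INTER_CUBIC)[:,:,::-1])
```

```text
[ 0.53895387 -0.07511931  0.07574708] [-1.80300222e-04  7.14485216e-01  6.99650510e-01 -8.46598472e-05] 0.017144371852530645 7.999726831912994 [-0.04490289 -1.18744162  0.25469183]
```

View pics/c5.png

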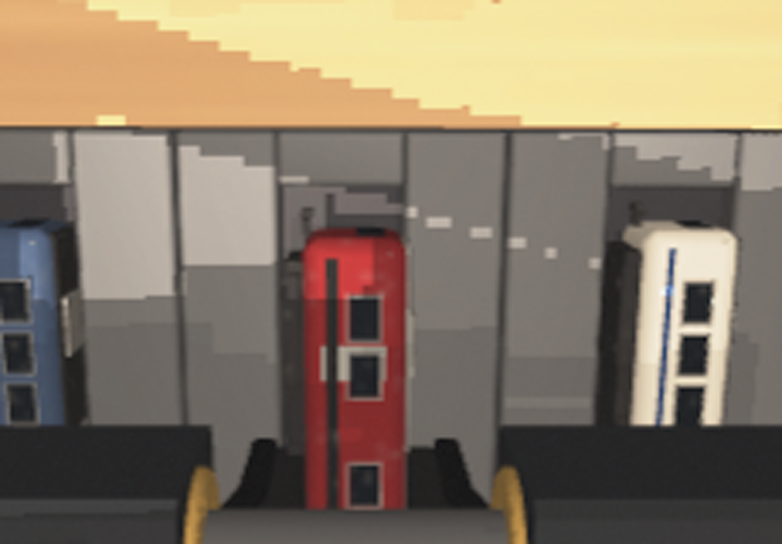

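Run:
```python
from h import *
w=pickle.load(open("w5.pkl","rb"))
f=lambda u,v:(170+u/3.4,100+v/3.4)
zr=.0757-.0188
for n,p,z in[("trTL",(279,184),.028),("trTR",(406,184),.028),("trLlow",(281,420),.028),("whTL",(613,185),.028),("whTR",(738,185),.028),("whL",(639,300),.034),("whR",(737,300),.034),("whend",(685,228),.036),("redend",(356,232),zr-.003),("redL",(305,310),zr-.005),("redR",(406,310),zr-.005),("redL2",(306,490),zr-.005),("redR2",(407,490),zr-.005)]:
    print(n,onz(w,f(*p),z).round(4))
```

```text
trTL [ 0.5271 -0.0231  0.028 ]
trTR [ 0.5501 -0.0236  0.028 ]
trLlow [ 0.5258 -0.0677  0.028 ]
whTL [ 0.5874 -0.0245  0.028 ]
whTR [ 0.6101 -0.025   0.028 ]
whL [ 0.5914 -0.0446  0.034 ]
whR [ 0.6091 -0.0449  0.034 ]
whend [ 0.5983 -0.0315  0.036 ]
redend [ 0.5409 -0.0288  0.0539]
redL [ 0.5324 -0.0415  0.0519]
redR [ 0.5487 -0.0419  0.0519]
redL2 [ 0.5315 -0.0726  0.0519]
redR2 [ 0.5486 -0.0729  0.0519]
```

Call:
move_arm --offset '[[-0.004, -0.004, 0], [0, 0, -0.03], [0, 0, -0.02], [0, 0, 0], [0, 0, 0]]' --dr '[[0, 0, 0], [0, 0, 0], [0, 0, 0], [0, 0, 0], [0, 0, 0]]' --fingers '[0.1, 0.1, 0.1, 0.1, 0.1]'

```text
time_s: 4.57
position: [0.5378, -0.0767, 0.063]
tool_rot: [-0.0, 0.715, 0.699, 0.0]
ft_force: [0.4, 0.8, -0.8]
opening: 0.0174
gripper_force: 7.9
```

Call:
move_arm --offset '[[0, 0, -0.01], [0, 0, -0.008], [0, 0, -0.004], [0, 0, 0], [0, 0, 0]]' --dr '[[0, 0, 0], [0, 0, 0], [0, 0, 0], [0, 0, 0], [0, 0, 0]]' --fingers '[0.1, 0.1, 0.1, 0.1, 0.1]'

```text
time_s: 4.98
position: [0.5363, -0.0767, 0.0576]
tool_rot: [-0.001, 0.715, 0.699, -0.001]
ft_force: [-7.3, -0.5, 7.8]
opening: 0.0193
gripper_force: 8.6
```

Run:
```python
from h import *
w=cam("wrist"); dump(w,"w6.pkl"); s=telemetry.sense(); print(s["position"],s["tool_rot"],s["opening"],s["gripper_force"],s["ft_force"])
cv2.imwrite("pics/c6.png",cv2.resize(w["frame"][100:260,170:400],None,fx=3.4,fy=3.4,interpolation=cv2.INTER_CUBIC)[:,:,::-1])
```

```text
[ 0.53629011 -0.07668552  0.0576571 ] [-0.00142065  0.71469608  0.69943259 -0.00124717] 0.019792879728645858 8.621501885354519 [-6.83455404  0.29922493  7.55651777]
```

View pics/c6.png

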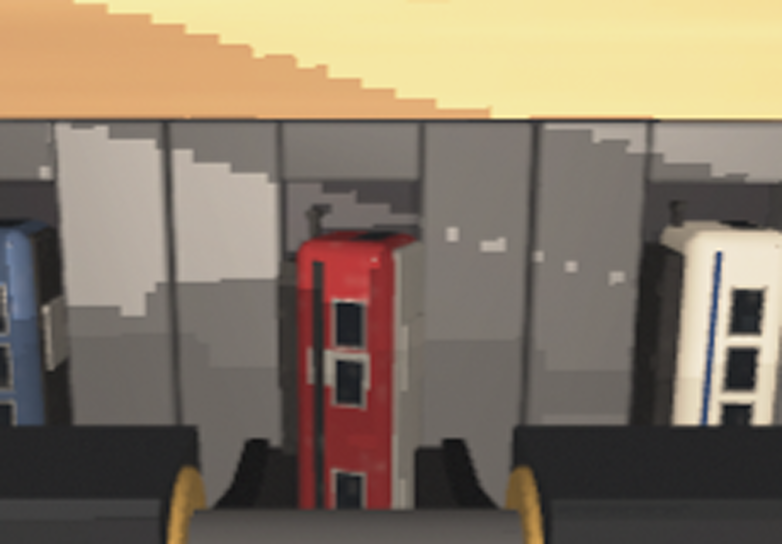

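Call:
move_arm --offset '[[0, 0, 0.014], [0, 0, 0.022], [0, 0, 0], [0, 0, 0]]' --dr '[[0, 0, 0], [0, 0, 0], [0, 0, 0], [0, 0, 0]]' --fingers '[0.1, 0.1, 0.1, 0.1]'

```text
time_s: 5.37
position: [0.5385, -0.0768, 0.0671]
tool_rot: [0.001, 0.715, 0.699, 0.0]
ft_force: [-0.7, -0.3, -0.5]
opening: 0.0191
gripper_force: 7.4
```

Run:
```python
from h import *
w=cam("wrist"); dump(w,"w7.pkl"); s=telemetry.sense(); print(s["position"],s["tool_rot"],s["opening"],s["gripper_force"],s["ft_force"])
cv2.imwrite("pics/c7.png",cv2.resize(w["frame"][100:260,170:400],None,fx=3.4,fy=3.4,interpolation=cv2.INTER_CUBIC)[:,:,::-1])
```

```text
[ 0.53814022 -0.07674141  0.06678391] [3.25855531e-04 7.14756632e-01 6.99373146e-01 2.30283129e-04] 0.019265152486380322 7.356759030371904 [-0.56842071 -0.11123065 -0.57240294]
```

View pics/c7.png

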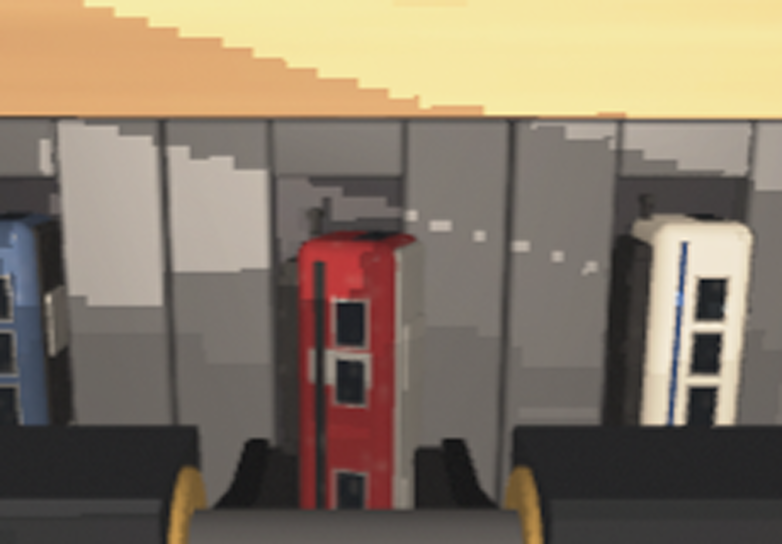

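The car caught on the +x lip and rolled in the grip. I'll set it down on a clear patch of bench, regrip it square, and then enter the trough a bit further toward -x.

Call:
move_arm --offset '[[0, 0, 0.1], [0, 0, 0.1], [0, 0.1, 0.04], [-0.1, 0.12, 0], [-0.1, 0.12, 0]]' --dr '[[0, 0, 0], [0, 0, 0], [0, 0, 0], [0, 0, 0], [0, 0, 0]]' --fingers '[0.1, 0.1, 0.1, 0.1, 0.1]'

```text
time_s: 5.83
position: [0.4888, 0.0086, 0.1278]
tool_rot: [0.001, 0.715, 0.699, 0.001]
ft_force: [-0.3, 1.3, -0.5]
opening: 0.0191
gripper_force: 7.4
```

Call:
move_arm --offset '[[-0.12, 0.12, 0], [-0.12, 0.12, 0], [-0.11, 0.13, -0.06], [0, 0, -0.13], [0, 0, -0.1]]' --dr '[[0, 0, 0], [0, 0, 0], [0, 0, 0], [0, 0, 0], [0, 0, 0]]' --fingers '[0.1, 0.1, 0.1, 0.1, 0.1]'

```text
time_s: 6.25
position: [0.4027, 0.099, 0.0548]
tool_rot: [0.001, 0.713, 0.701, 0.001]
ft_force: [0.9, -0.2, -1.4]
opening: 0.019
gripper_force: 7.4
```

Call:
move_arm --offset '[[0, 0, -0.03], [0, 0, -0.02], [0, 0, 0], [0, 0, 0]]' --dr '[[0, 0, 0], [0, 0, 0], [0, 0, 0], [0, 0, 0]]' --fingers '[0.1, 0.1, 0.1, 0.1]'

```text
time_s: 6.58
position: [0.4046, 0.0969, 0.0435]
tool_rot: [0.0, 0.715, 0.699, 0.0]
ft_force: [-0.3, 0.5, -0.6]
opening: 0.0192
gripper_force: 7.4
```

Call:
move_arm --offset '[[0, 0, -0.012], [0, 0, -0.006], [0, 0, -0.004], [0, 0, 0]]' --dr '[[0, 0, 0], [0, 0, 0], [0, 0, 0], [0, 0, 0]]' --fingers '[0.1, 0.1, 0.1, 0.1]'

```text
time_s: 6.92
position: [0.4038, 0.0971, 0.0374]
tool_rot: [0.0, 0.715, 0.699, 0.0]
ft_force: [-0.2, 0.3, -0.8]
opening: 0.0192
gripper_force: 7.4
```

Call:
move_arm --offset '[[0, 0, -0.006], [0, 0, -0.006], [0, 0, 0]]' --dr '[[0, 0, 0], [0, 0, 0], [0, 0, 0]]' --fingers '[0.1, 0.1, 0.1]'

```text
time_s: 7.17
position: [0.4045, 0.0972, 0.0347]
tool_rot: [0.001, 0.715, 0.699, 0.001]
ft_force: [1.0, -1.4, 3.1]
opening: 0.019
gripper_force: 7.7
```

Call:
move_arm --offset '[[0, 0, 0], [0, 0, 0], [0, 0, 0], [0, 0, 0], [0, 0, 0]]' --dr '[[0, 0, 0], [0, 0, 0], [0, 0, 0], [0, 0, 0], [0, 0, 0]]' --fingers '[0.3, 0.45, 0.45, 0.45, 0.45]'

```text
time_s: 7.58
position: [0.4031, 0.0972, 0.0339]
tool_rot: [-0.0, 0.715, 0.699, -0.0]
ft_force: [0.2, -0.5, -0.5]
opening: 0.0379
gripper_force: 0.0
```

Run:
```python
from h import *
w=cam("wrist"); dump(w,"w8.pkl"); s=telemetry.sense(); print(s["position"],s["opening"],s["ft_force"])
hsv=cv2.cvtColor(w["frame"],cv2.COLOR_RGB2HSV)
m=(((hsv[...,0]<6)|(hsv[...,0]>172))&(hsv[...,1]>150)&(hsv[...,2]>60)).astype(np.uint8)
m[:,:230]=0;m[:,320:]=0
for r in range(150,250,8):
    x=np.where(m[r])[0]
    if len(x)>5:
        a,b=onz(w,(x[0],r),.015),onz(w,(x[-1]+1,r),.015); print(r,x[0],x[-1],a.round(4),b.round(4),(b-a)[0].round(4))
```

```text
[0.40317406 0.0972298  0.0339897 ] 0.038240725072031495 [-0.19062563 -0.20020806 -0.4250103 ]
174 269 297 [0.4028 0.1404 0.015 ] [0.4181 0.1401 0.015 ] 0.0153
182 269 298 [0.4027 0.1362 0.015 ] [0.4187 0.1358 0.015 ] 0.016
190 269 297 [0.4026 0.1318 0.015 ] [0.4181 0.1315 0.015 ] 0.0155
198 269 297 [0.4025 0.1274 0.015 ] [0.4181 0.1271 0.015 ] 0.0156
206 269 297 [0.4023 0.123  0.015 ] [0.4181 0.1226 0.015 ] 0.0157
214 269 297 [0.4022 0.1185 0.015 ] [0.4181 0.1181 0.015 ] 0.0159
222 269 297 [0.4021 0.1139 0.015 ] [0.4181 0.1135 0.015 ] 0.016
230 269 296 [0.402  0.1092 0.015 ] [0.4175 0.1089 0.015 ] 0.0155
238 269 296 [0.4019 0.1045 0.015 ] [0.4175 0.1042 0.015 ] 0.0156
246 269 296 [0.4017 0.0998 0.015 ] [0.4175 0.0994 0.015 ] 0.0157
```

Call:
move_arm --offset '[[0.028, 0, 0.003], [0, 0, 0], [0, 0, 0], [0, 0, 0], [0, 0, 0]]' --dr '[[0, 0, 0], [0, 0, 0], [0, 0, 0], [0, 0, 0], [0, 0, 0]]' --fingers '[0.45, 0.3, 0.1, 0.1, 0.1]' --force 12

```text
time_s: 8.05
position: [0.4104, 0.0972, 0.0349]
tool_rot: [-0.0, 0.715, 0.699, -0.0]
ft_force: [-0.8, -0.6, -0.2]
opening: 0.0203
gripper_force: 0.2
```

Call:
move_arm --offset '[[0, 0, 0], [0, 0, 0.1], [0, 0, 0.1], [0, 0, 0], [0, 0, 0]]' --dr '[[0, 0, 0], [0, 0, 0], [0, 0, 0], [0, 0, 0], [0, 0, 0]]' --fingers '[0.1, 0.1, 0.1, 0.1, 0.1]'

```text
time_s: 8.47
position: [0.4118, 0.0973, 0.0862]
tool_rot: [0.001, 0.715, 0.699, 0.001]
ft_force: [0.1, 0.2, -1.5]
opening: 0.0163
gripper_force: 12.0
```

```bash
cat >> h.py <<'E'
def red(w,z,rows=range(150,250,8)):
    hsv=cv2.cvtColor(w["frame"],cv2.COLOR_RGB2HSV)
    m=(((hsv[...,0]<6)|(hsv[...,0]>172))&(hsv[...,1]>150)&(hsv[...,2]>60)).astype(np.uint8)
    m[:,:230]=0;m[:,320:]=0;m[:150]=0;m[252:]=0
    print("first row",np.where(m.sum(1)>8)[0][0], onz(w,(275,np.where(m.sum(1)>8)[0][0]),z))
    for r in rows:
        x=np.where(m[r])[0]
        if len(x)>5:
            a,b=onz(w,(x[0],r),z),onz(w,(x[-1]+1,r),z); print(r,x[0],x[-1],((a+b)/2).round(4),(b-a)[0].round(4))
E
python3 - <<'E'
from h import *
w=cam("wrist"); dump(w,"w9.pkl"); s=telemetry.sense(); print(s["position"],s["tool_rot"],s["opening"],s["gripper_force"],s["ft_force"])
red(w,s["position"][2]-.02)
w=pickle.load(open("w5.pkl","rb")); print("w5"); red(w,.0757-.022,range(190,250,20))
E
```

```text
[0.4106419  0.09723179 0.08500031] [3.24781297e-04 7.14747675e-01 6.99382252e-01 3.48449044e-04] 0.01711581620433144 11.99986919760704 [ 0.12256195  0.40346572 -0.69809805]
first row 169 [0.41484153 0.14279081 0.06500031]
174 260 288 [0.4145 0.1401 0.065 ] 0.0156
182 260 288 [0.4144 0.1358 0.065 ] 0.0157
190 260 288 [0.4143 0.1314 0.065 ] 0.0158
198 260 288 [0.4142 0.1269 0.065 ] 0.0159
206 260 288 [0.4141 0.1224 0.065 ] 0.016
214 260 288 [0.414  0.1178 0.065 ] 0.0161
222 260 288 [0.4139 0.1132 0.065 ] 0.0162
230 260 287 [0.4136 0.1085 0.065 ] 0.0157
238 260 287 [0.4134 0.1037 0.065 ] 0.0159
246 261 287 [0.4136 0.0988 0.065 ] 0.0154
w5
first row 168 [ 0.54105589 -0.02874068  0.0537    ]
190 260 288 [ 0.5405 -0.0407  0.0537] 0.0158
210 260 288 [ 0.5403 -0.0519  0.0537] 0.016
230 261 287 [ 0.5401 -0.0636  0.0537] 0.0152
```

Call:
move_arm --offset '[[0, 0, 0.14], [0.1, -0.12, 0], [0.1, -0.12, 0], [0.1, -0.12, 0], [0.1, -0.12, 0]]' --dr '[[0, 0, 0], [0, 0, 0], [0, 0, 0], [0, 0, 0], [0, 0, 0]]' --fingers '[0.1, 0.1, 0.1, 0.1, 0.1]'

```text
time_s: 8.93
position: [0.5105, -0.0239, 0.1186]
tool_rot: [-0.001, 0.715, 0.7, -0.0]
ft_force: [0.7, 0.3, 0.1]
opening: 0.0165
gripper_force: 12.0
```

Call:
move_arm --offset '[[0.1, -0.12, 0], [0.004, -0.095, -0.04], [0, 0, -0.1], [0, 0, -0.04], [0, 0, 0]]' --dr '[[0, 0, 0], [0, 0, 0], [0, 0, 0], [0, 0, 0], [0, 0, 0]]' --fingers '[0.1, 0.1, 0.1, 0.1, 0.1]'

```text
time_s: 9.35
position: [0.5326, -0.0755, 0.0701]
tool_rot: [-0.004, 0.715, 0.699, -0.002]
ft_force: [-0.5, -0.2, -0.7]
opening: 0.017
gripper_force: 12.0
```

Run:
```python
from h import *
w=cam("wrist"); dump(w,"w10.pkl"); s=telemetry.sense(); z=s["position"][2]; print(s["position"],s["tool_rot"],s["opening"])
red(w,z-.022,range(190,250,20))
# sharpen foam edges: vertical-edge columns on far rows near trough
g=cv2.cvtColor(w["frame"],cv2.COLOR_RGB2GRAY).astype(int)
for r in(140,144,148,152,156,160,164): print(r,g[r,240:300:1].tolist() if r in(152,) else "", [i+235 for i in range(70) if abs(g[r,235+i+1]-g[r,235+i-1])>25])
print(proj(w,[[.5271,-.0231,.028],[.5501,-.0236,.028]]))
```

```text
[ 0.53382232 -0.07542741  0.07204202] [-0.00295393  0.71473005  0.69939253 -0.00152242] 0.017060566960634967
first row 168 [ 0.53536886 -0.02932733  0.05004202]
190 260 288 [ 0.5348 -0.0412  0.05  ] 0.0157
210 260 288 [ 0.5346 -0.0524  0.05  ] 0.0159
230 260 287 [ 0.534  -0.0639  0.05  ] 0.0156
140  [259, 261, 297, 298, 300]
144  [259, 261, 297, 298, 300]
148  [236, 237, 239, 240, 246, 247, 259, 297, 298, 300]
152 [183, 183, 183, 184, 184, 184, 184, 183, 183, 184, 185, 184, 185, 185, 185, 186, 163, 123, 118, 104, 83, 84, 104, 107, 107, 108, 107, 108, 109, 109, 108, 109, 109, 110, 110, 109, 109, 110, 110, 111, 111, 112, 111, 112, 112, 112, 112, 113, 113, 113, 114, 113, 114, 114, 114, 114, 114, 109, 86, 82] [256, 257, 259, 297, 298, 300]
156  [258, 259, 260, 262, 268, 299, 300]
160  [258, 259, 260, 262, 290, 299, 300]
164  [256, 257, 258, 259, 262, 299, 300]
[[261.12944354 153.4283576 ]
 [299.61728771 153.41300852]]
```

Call:
move_arm --offset '[[0.012, -0.002, 0], [0, 0, -0.012], [0, 0, 0], [0, 0, 0], [0, 0, 0]]' --dr '[[0, 0, 0], [0, 0, 0], [0, 0, 0], [0, 0, 0], [0, 0, 0]]' --fingers '[0.1, 0.1, 0.1, 0.1, 0.1]'

```text
time_s: 9.82
position: [0.5399, -0.0768, 0.0726]
tool_rot: [0.0, 0.715, 0.7, 0.0]
ft_force: [0.8, 1.0, 0.1]
opening: 0.0167
gripper_force: 12.0
```

```bash
cat > look.py <<'E'
from h import *
w=cam("wrist"); s=telemetry.sense(); z=s["position"][2]; print(s["position"].round(4) if hasattr(s["position"],"round") else s["position"],s["opening"],s["ft_force"])
red(w,z-.022,range(190,250,20))
g=cv2.cvtColor(w["frame"],cv2.COLOR_RGB2GRAY).astype(float)
a=[]
for r in range(138,150):
    x=[235+np.argmin(g[r,235:280]),280+np.argmin(g[r,280:330])]; a.append(x)
a=np.median(a,0); L,R=[onz(w,(k+.5,152),.028) for k in a]; print(a,L.round(4),R.round(4),((L+R)/2).round(4))
E
python3 look.py
```

```text
[ 0.5399 -0.0769  0.0726] 0.016737044031849935 [ 0.27726521  0.1367272  -0.70022341]
first row 170 [ 0.54283066 -0.03193974  0.0505766 ]
190 260 288 [ 0.5423 -0.0429  0.0506] 0.0158
210 260 288 [ 0.5421 -0.0542  0.0506] 0.0161
230 260 287 [ 0.5416 -0.0659  0.0506] 0.0158
[248. 316.] [ 0.5271 -0.0236  0.028 ] [ 0.5682 -0.0245  0.028 ] [ 0.5477 -0.0241  0.028 ]
```

Call:
move_arm --offset '[[-0.015, 0.006, 0], [0, 0, 0], [0, 0, 0], [0, 0, 0], [0, 0, 0]]' --dr '[[0, 0, 0], [0, 0, 0], [0, 0, 0], [0, 0, 0], [0, 0, 0]]' --fingers '[0.1, 0.1, 0.1, 0.1, 0.1]'

```text
time_s: 10.28
position: [0.5358, -0.0756, 0.072]
tool_rot: [0.0, 0.715, 0.699, 0.0]
ft_force: [-0.6, 0.0, -0.6]
opening: 0.0167
gripper_force: 12.0
```

```bash
sed -i 's/g\[r,280:330\]/g[r,280:308]/' look.py; python3 look.py
```

```text
[ 0.5358 -0.0756  0.072 ] 0.016979076894611315 [-0.06208594 -0.25274102 -0.10956192]
first row 168 [ 0.53873607 -0.02964752  0.04998717]
190 260 288 [ 0.5382 -0.0417  0.05  ] 0.0158
210 260 288 [ 0.538 -0.053  0.05 ] 0.0161
230 260 287 [ 0.5374 -0.0647  0.05  ] 0.0158
[254. 293.] [ 0.5266 -0.0224  0.028 ] [ 0.5501 -0.023   0.028 ] [ 0.5384 -0.0227  0.028 ]
```

Call:
move_arm --offset '[[0, 0, -0.014], [0, 0, -0.012], [0, 0, -0.01], [0, 0, 0], [0, 0, 0]]' --dr '[[0, 0, 0], [0, 0, 0], [0, 0, 0], [0, 0, 0], [0, 0, 0]]' --fingers '[0.1, 0.1, 0.1, 0.1, 0.1]'

```text
time_s: 10.75
position: [0.5354, -0.0755, 0.0625]
tool_rot: [-0.0, 0.715, 0.699, -0.0]
ft_force: [0.2, 0.1, -1.0]
opening: 0.0168
gripper_force: 12.0
```

Call:
move_arm --offset '[[0, 0, -0.008], [0, 0, 0], [0, 0, 0]]' --dr '[[0, 0, 0], [0, 0, 0], [0, 0, 0]]' --fingers '[0.1, 0.1, 0.1]'

```text
time_s: 11.0
position: [0.5357, -0.0755, 0.0609]
tool_rot: [-0.0, 0.715, 0.699, -0.0]
ft_force: [-0.1, 0.5, -1.4]
opening: 0.0167
gripper_force: 12.0
```

Call:
move_arm --offset '[[0, 0, -0.008], [0, 0, 0], [0, 0, 0]]' --dr '[[0, 0, 0], [0, 0, 0], [0, 0, 0]]' --fingers '[0.1, 0.1, 0.1]'

```text
time_s: 11.25
position: [0.5356, -0.0755, 0.0588]
tool_rot: [-0.0, 0.715, 0.699, -0.0]
ft_force: [-0.8, 0.0, -0.3]
opening: 0.0168
gripper_force: 12.0
```

Call:
move_arm --offset '[[0, 0, -0.006], [0, 0, 0], [0, 0, 0]]' --dr '[[0, 0, 0], [0, 0, 0], [0, 0, 0]]' --fingers '[0.1, 0.1, 0.1]'

```text
time_s: 11.5
position: [0.5357, -0.0755, 0.0573]
tool_rot: [-0.0, 0.715, 0.699, -0.0]
ft_force: [-0.4, -0.7, -0.3]
opening: 0.0165
gripper_force: 12.0
```

Going in with no force. Next, find the floor.

Call:
move_arm --offset '[[0, 0, -0.005], [0, 0, 0], [0, 0, 0]]' --dr '[[0, 0, 0], [0, 0, 0], [0, 0, 0]]' --fingers '[0.1, 0.1, 0.1]'

```text
time_s: 11.75
position: [0.5357, -0.0755, 0.0561]
tool_rot: [-0.0, 0.715, 0.699, -0.0]
ft_force: [-0.4, -0.6, -1.2]
opening: 0.0168
gripper_force: 12.0
```

Call:
move_arm --offset '[[0, 0, -0.003], [0, 0, 0], [0, 0, 0]]' --dr '[[0, 0, 0], [0, 0, 0], [0, 0, 0]]' --fingers '[0.1, 0.1, 0.1]'

```text
time_s: 12.0
position: [0.5359, -0.0756, 0.0559]
tool_rot: [0.0, 0.715, 0.699, 0.0]
ft_force: [-1.9, 0.4, 3.5]
opening: 0.0166
gripper_force: 12.0
```

Call:
move_arm --offset '[[0, 0, 0], [0, 0, 0], [0, 0, 0], [0, 0, 0.04], [0, 0, 0.1]]' --dr '[[0, 0, 0], [0, 0, 0], [0, 0, 0], [0, 0, 0], [0, 0, 0]]' --fingers '[0.28, 0.28, 0.28, 0.28, 0.28]'

```text
time_s: 12.42
position: [0.5328, -0.0747, 0.0876]
tool_rot: [-0.003, 0.715, 0.699, -0.002]
ft_force: [-0.2, 0.3, 0.3]
opening: 0.0245
gripper_force: 0.0
```

Call:
move_arm --offset '[[0, 0.1, 0.1], [0, 0.1, 0.16], [0, 0.1, 0.1], [0, 0, 0], [0, 0, 0]]' --dr '[[0, 0, 0], [0, 0, 0], [0, 0, 0], [0, 0, 0], [0, 0, 0]]' --fingers '[0, 0, 0, 0, 0]'

```text
time_s: 12.83
position: [0.5372, -0.0026, 0.1785]
tool_rot: [0.002, 0.714, 0.7, 0.001]
ft_force: [-0.4, -0.5, -1.4]
opening: 0.0025
gripper_force: 0.0
```

Run:
```python
from h import *
w=cam("wrist"); dump(w,"w11.pkl"); t=cam("top"); dump(t,"t11.pkl"); s=cam("side"); dump(s,"s11.pkl")
q=telemetry.sense(); print(q["position"],q["tool_rot"],q["qpos"],q["opening"])
print("wrist proj trough ends", proj(w,[[.5384,-.0234,.028],[.5360,-.1274,.028],[.5372,-.0754,.039]]))
f=t["frame"]; top=cv2.resize(f[160:270,250:375],None,fx=3.2,fy=3.2,interpolation=cv2.INTER_CUBIC)
ww=cv2.resize(w["frame"],None,fx=.7,fy=.7,interpolation=cv2.INTER_AREA)
H=np.zeros((600,800,3),np.uint8); H[:ww.shape[0],:ww.shape[1]]=ww; H[:top.shape[0],394:394+top.shape[1]]=top[:, :406]
sd=cv2.resize(s["frame"][120:260,225:375],None,fx=1.7,fy=1.7); H[355:355+sd.shape[0],394:394+sd.shape[1]]=sd
r=cv2.resize(w["frame"][150:260,190:370],None,fx=2.1,fy=2.1); H[300:300+r.shape[0],:r.shape[1]]=r
cv2.imwrite("pics/m11.png",H[:,:,::-1])
```

```text
[ 0.53478617 -0.00389827  0.17446339] [-0.00083638  0.71487927  0.69924689 -0.00084071] [-1.54586941e-01  7.22318851e-02  1.83346094e+00 -3.65335976e-04
  1.23824635e+00 -1.32359285e-01] 0.0003224436270896392
wrist proj trough ends [[273.32085189 218.05279173]
 [273.05556738 308.82391917]
 [273.21791508 270.10968498]]
```

View pics/m11.png

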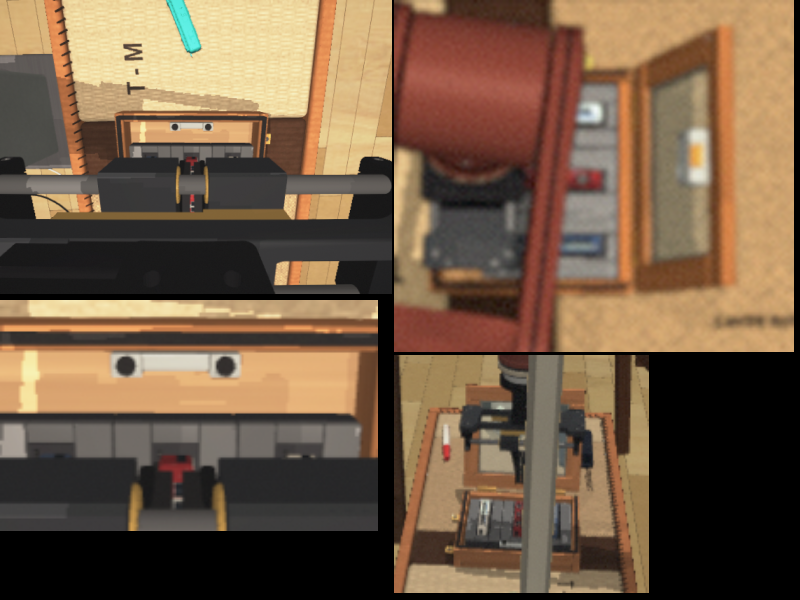

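Picture 10: the red car sits in the middle trough, its ends level with the blue and white cars, and the door is still open at about 1.8 rad. Next I'll go over and behind the door with the fingers shut.

Call:
move_arm --offset '[[0, 0, 0.16], [0, 0, 0.16], [-0.05, 0, 0.16], [-0.05, 0, 0.04], [0, -0.1, 0]]' --dr '[[0, 0, 0], [0, 0, 0], [0, 0, 0], [0, 0, 0], [0, 0, 0]]' --fingers '[0, 0, 0, 0, 0]'

```text
time_s: 13.4
position: [0.5111, -0.0271, 0.3091]
tool_rot: [0.001, 0.714, 0.7, 0.002]
ft_force: [1.4, 0.8, 0.4]
opening: 0.0006
gripper_force: 0.0
```

Call:
move_arm --offset '[[0, -0.16, 0], [0, -0.16, 0], [0, -0.16, 0], [0, -0.16, 0], [0, -0.16, 0]]' --dr '[[0, 0, 0], [0, 0, 0], [0, 0, 0], [0, 0, 0], [0, 0, 0]]' --fingers '[0, 0, 0, 0, 0]'

```text
time_s: 13.82
position: [0.5095, -0.231, 0.3036]
tool_rot: [-0.002, 0.715, 0.699, -0.0]
ft_force: [1.0, 0.6, 1.4]
opening: 0.0004
gripper_force: 0.0
```

Call:
move_arm --offset '[[0, -0.09, 0], [0, 0, 0], [0, 0, 0]]' --dr '[[0, 0, 0.007], [0, 0, 0], [0, 0, 0]]' --fingers '[0, 0, 0]'

```text
time_s: 14.07
position: [0.5095, -0.2526, 0.3033]
tool_rot: [-0.002, 0.709, 0.706, -0.0]
ft_force: [0.4, -0.1, 0.4]
opening: 0.0004
gripper_force: 0.0
```

Run:
```python
from h import *
t=cam("top"); w=pickle.load(open("top1.pkl","rb"))
# check red car vs fixed cars in trough from top view now
f=t["frame"]; hsv=cv2.cvtColor(f,cv2.COLOR_RGB2HSV)
m=((hsv[...,0]<8)|(hsv[...,0]>170))&(hsv[...,1]>120)&(hsv[...,2]>50)
m[:,:265]=0;m[:,330:]=0;m[:205]=0;m[226:]=0
ys,xs=np.where(m); print(len(xs), xs.min() if len(xs) else 0, xs.max() if len(xs) else 0, ys.min() if len(xs) else 0, ys.max() if len(xs) else 0)
```

```text
123 284 314 213 218
```

Call:
move_arm --offset '[[0, 0, -0.12], [0, 0, -0.12], [0, 0, -0.08], [0, 0, 0], [0, 0, 0]]' --dr '[[0, 0, 0], [0, 0, 0], [0, 0, 0], [0, 0, 0], [0, 0, 0]]' --fingers '[0, 0, 0, 0, 0]'

```text
time_s: 14.53
position: [0.5101, -0.2493, 0.2243]
tool_rot: [-0.002, 0.707, 0.708, -0.0]
ft_force: [-0.0, -0.0, 0.5]
opening: 0.0003
gripper_force: 0.0
```

Call:
move_arm --offset '[[0, 0.03, 0], [0, 0.03, 0], [0, 0.03, 0], [0, 0.03, 0], [0, 0.03, 0]]' --dr '[[0, 0, 0], [0, 0, 0], [0, 0, 0], [0, 0, 0], [0, 0, 0]]' --fingers '[0, 0, 0, 0, 0]'

```text
time_s: 14.95
position: [0.5117, -0.2139, 0.2275]
tool_rot: [0.002, 0.707, 0.707, -0.0]
ft_force: [-0.0, -5.0, 4.2]
opening: 0.0007
gripper_force: 2.8
```

Call:
move_arm --offset '[[0, 0.03, 0.005], [0, 0.03, 0.01], [0, 0.03, 0.015], [0, 0.03, 0.02], [0, 0.03, 0.02]]' --dr '[[0, 0, 0], [0, 0, 0], [0, 0, 0], [0, 0, 0], [0, 0, 0]]' --fingers '[0, 0, 0, 0, 0]'

```text
time_s: 15.37
position: [0.5103, -0.1751, 0.243]
tool_rot: [-0.001, 0.707, 0.707, -0.0]
ft_force: [-0.2, -3.8, -2.3]
opening: 0.0005
gripper_force: 1.7
```

```bash
cat > door.py <<'E'
from h import *
from scipy.optimize import brentq
s=telemetry.sense(); p=np.array(s["position"]); print(p,s["ft_force"])
C=p[1:]+[.0095,-.025]; H=np.array([-.155,.044]); d=C-H; D=np.hypot(*d)
a=np.arctan2(d[1],d[0])-np.arcsin(.013/D); print("a",a,"r",np.sqrt(D*D-.013**2))
T=lambda a:H+.171*np.array([np.cos(a),np.sin(a)])+.013*np.array([-np.sin(a),np.cos(a)])-[.0095,-.025]
for k in np.arange(1.6,-.05,-.1): print(round(k,2),T(k).round(4),((T(k)-p[1:])/.25).round(3))
E
python3 door.py
```

```text
[ 0.5103097  -0.17514222  0.243001  ] [-0.16676297 -3.82215762 -2.33794699]
a 1.557239921165256 r 0.17384075002825944
1.6 [-0.1825  0.2395] [-0.029 -0.014]
1.5 [-0.1654  0.2405] [ 0.039 -0.01 ]
1.4 [-0.1482  0.2397] [ 0.108 -0.013]
1.3 [-0.1313  0.2372] [ 0.175 -0.023]
1.2 [-0.1147  0.2331] [ 0.242 -0.04 ]
1.1 [-0.0985  0.2273] [ 0.306 -0.063]
1.0 [-0.083   0.2199] [ 0.368 -0.092]
0.9 [-0.0684  0.211 ] [ 0.427 -0.128]
0.8 [-0.0547  0.2007] [ 0.482 -0.169]
0.7 [-0.0421  0.1891] [ 0.532 -0.216]
0.6 [-0.0307  0.1763] [ 0.578 -0.267]
0.5 [-0.0207  0.1624] [ 0.618 -0.322]
0.4 [-0.0121  0.1476] [ 0.652 -0.382]
0.3 [-0.005  0.132] [ 0.681 -0.444]
0.2 [0.0005 0.1157] [ 0.703 -0.509]
0.1 [0.0043 0.099 ] [ 0.718 -0.576]
-0.0 [0.0065 0.082 ] [ 0.727 -0.644]
```

Call:
move_arm --offset '[[0, 0.036, -0.006], [0, 0.035, -0.004], [0, 0.034, -0.002], [0, 0.034, -0.004], [0, 0.034, -0.006]]' --dr '[[0, 0, 0], [0, 0, 0], [0, 0, 0], [0, 0, 0], [0, 0, 0]]' --fingers '[0, 0, 0, 0, 0]'

```text
time_s: 15.78
position: [0.5112, -0.1318, 0.2379]
tool_rot: [0.0, 0.707, 0.707, 0.0]
ft_force: [1.2, -3.1, 2.8]
opening: 0.0003
gripper_force: 1.7
```

Call:
move_arm --offset '[[0, 0.034, -0.008], [0, 0.034, -0.01], [0, 0.032, -0.011], [0, 0.032, -0.013], [0, 0.031, -0.014]]' --dr '[[0, 0, 0], [0, 0, 0], [0, 0, 0], [0, 0, 0], [0, 0, 0]]' --fingers '[0, 0, 0, 0, 0]'

```text
time_s: 16.2
position: [0.5107, -0.0909, 0.2231]
tool_rot: [-0.0, 0.707, 0.707, 0.0]
ft_force: [1.4, -1.7, 3.2]
opening: 0.0004
gripper_force: 1.4
```

```bash
python3 door.py
```

```text
[ 0.51072682 -0.09089934  0.22310033] [ 1.40550208 -1.69257913  3.18067728]
a 1.0490189280238265 r 0.17027908937402506
1.6 [-0.1825  0.2395] [-0.366  0.066]
1.5 [-0.1654  0.2405] [-0.298  0.07 ]
1.4 [-0.1482  0.2397] [-0.229  0.066]
1.3 [-0.1313  0.2372] [-0.162  0.057]
1.2 [-0.1147  0.2331] [-0.095  0.04 ]
1.1 [-0.0985  0.2273] [-0.03   0.017]
1.0 [-0.083   0.2199] [ 0.031 -0.013]
0.9 [-0.0684  0.211 ] [ 0.09  -0.048]
0.8 [-0.0547  0.2007] [ 0.145 -0.09 ]
0.7 [-0.0421  0.1891] [ 0.195 -0.136]
0.6 [-0.0307  0.1763] [ 0.241 -0.187]
0.5 [-0.0207  0.1624] [ 0.281 -0.243]
0.4 [-0.0121  0.1476] [ 0.315 -0.302]
0.3 [-0.005  0.132] [ 0.344 -0.365]
0.2 [0.0005 0.1157] [ 0.366 -0.43 ]
0.1 [0.0043 0.099 ] [ 0.381 -0.496]
-0.0 [0.0065 0.082 ] [ 0.39  -0.564]
```

Tracking well. Continue from 1.05 to 0.55.

Call:
move_arm --offset '[[0, 0.031, -0.014], [0, 0.03, -0.017], [0, 0.029, -0.018], [0, 0.028, -0.02], [0, 0.027, -0.022]]' --dr '[[0, 0, 0], [0, 0, 0], [0, 0, 0], [0, 0, 0], [0, 0, 0]]' --fingers '[0, 0, 0, 0, 0]'

```text
time_s: 16.62
position: [0.5107, -0.0548, 0.2002]
tool_rot: [-0.0, 0.707, 0.707, 0.0]
ft_force: [0.5, -0.8, 1.6]
opening: 0.0005
gripper_force: 1.1
```

Call:
move_arm --offset '[[0, 0.025, -0.023], [0, 0.024, -0.024], [0, 0.023, -0.025], [0, 0.022, -0.027], [0, 0.02, -0.028]]' --dr '[[0, 0, 0], [0, 0, 0], [0, 0, 0], [0, 0, 0], [0, 0, 0]]' --fingers '[0, 0, 0, 0, 0]'

```text
time_s: 17.03
position: [0.5106, -0.0265, 0.1682]
tool_rot: [-0.0, 0.707, 0.707, -0.0]
ft_force: [1.6, -0.2, 2.2]
opening: 0.0002
gripper_force: 0.9
```

```bash
python3 door.py | grep -v "^[1]"
```

```text
[ 0.51062052 -0.02648966  0.16821791] [ 1.55938766 -0.21839748  2.1917098 ]
a 0.5467518999785426 r 0.16947579607886812
0.9 [-0.0684  0.211 ] [-0.168  0.171]
0.8 [-0.0547  0.2007] [-0.113  0.13 ]
0.7 [-0.0421  0.1891] [-0.062  0.084]
0.6 [-0.0307  0.1763] [-0.017  0.032]
0.5 [-0.0207  0.1624] [ 0.023 -0.023]
0.4 [-0.0121  0.1476] [ 0.058 -0.083]
0.3 [-0.005  0.132] [ 0.086 -0.145]
0.2 [0.0005 0.1157] [ 0.108 -0.21 ]
0.1 [0.0043 0.099 ] [ 0.123 -0.277]
-0.0 [0.0065 0.082 ] [ 0.132 -0.345]
```

Call:
move_arm --offset '[[0, 0.022, -0.026], [0, 0.018, -0.028], [0, 0.016, -0.029], [0, 0.015, -0.03], [0, 0.013, -0.03]]' --dr '[[0, 0, 0], [0, 0, 0], [0, 0, 0], [0, 0, 0], [0, 0, 0]]' --fingers '[0, 0, 0, 0, 0]'

```text
time_s: 17.45
position: [0.5108, -0.0058, 0.1325]
tool_rot: [-0.0, 0.707, 0.707, 0.0]
ft_force: [1.0, -0.1, 1.6]
opening: 0.0008
gripper_force: 0.6
```

Call:
move_arm --offset '[[0, 0.012, -0.032], [0, 0.01, -0.032], [0, 0.008, -0.02], [0, 0.004, -0.015], [0, 0, 0]]' --dr '[[0, 0, 0], [0, 0, 0], [0, 0, 0], [0, 0, 0], [0, 0, 0]]' --fingers '[0, 0, 0, 0, 0]'

```text
time_s: 17.87
position: [0.5098, 0.0026, 0.1072]
tool_rot: [-0.001, 0.707, 0.707, -0.001]
ft_force: [0.1, -0.2, -0.9]
opening: 0.0002
gripper_force: 0.0
```

```bash
python3 door.py | grep -v "^[1]"
```

```text
[0.50982451 0.00263779 0.10722479] [ 0.10877225 -0.23727805 -0.88159992]
a 0.14894016320023706 r 0.1709595749076148
0.9 [-0.0684  0.211 ] [-0.284  0.415]
0.8 [-0.0547  0.2007] [-0.229  0.374]
0.7 [-0.0421  0.1891] [-0.179  0.328]
0.6 [-0.0307  0.1763] [-0.133  0.276]
0.5 [-0.0207  0.1624] [-0.093  0.221]
0.4 [-0.0121  0.1476] [-0.059  0.161]
0.3 [-0.005  0.132] [-0.03   0.099]
0.2 [0.0005 0.1157] [-0.009  0.034]
0.1 [0.0043 0.099 ] [ 0.007 -0.033]
-0.0 [0.0065 0.082 ] [ 0.015 -0.101]
```

Call:
move_arm --offset '[[0, 0.026, -0.004], [0, 0.02, -0.012], [0, 0, -0.012], [0, 0, -0.008], [0, 0, 0]]' --dr '[[0, 0, 0], [0, 0, 0], [0, 0, 0], [0, 0, 0], [0, 0, 0]]' --fingers '[0, 0, 0, 0, 0]'

```text
time_s: 18.28
position: [0.5105, 0.014, 0.0991]
tool_rot: [-0.0, 0.707, 0.707, -0.0]
ft_force: [-0.3, 0.5, -0.1]
opening: 0.0006
gripper_force: 0.0
```

Call:
move_arm --offset '[[0, 0, -0.004], [0, 0, -0.004], [0, 0, -0.004], [0, 0, 0]]' --dr '[[0, 0, 0], [0, 0, 0], [0, 0, 0], [0, 0, 0]]' --fingers '[0, 0, 0, 0]'

```text
time_s: 18.62
position: [0.5108, 0.0137, 0.0964]
tool_rot: [-0.0, 0.707, 0.707, -0.0]
ft_force: [1.0, -1.0, 0.0]
opening: 0.0005
gripper_force: 0.0
```

Call:
move_arm --offset '[[0, 0, -0.004], [0, 0, -0.004], [0, 0, -0.004], [0, 0, 0]]' --dr '[[0, 0, 0], [0, 0, 0], [0, 0, 0], [0, 0, 0]]' --fingers '[0, 0, 0, 0]'

```text
time_s: 18.95
position: [0.5109, 0.014, 0.0937]
tool_rot: [-0.0, 0.707, 0.707, 0.0]
ft_force: [-2.2, 2.2, 3.2]
opening: 0.0005
gripper_force: 1.6
```

Call:
move_arm --offset '[[0, 0, -0.004], [0, 0, -0.004], [0, 0, 0]]' --dr '[[0, 0, 0], [0, 0, 0], [0, 0, 0]]' --fingers '[0, 0, 0]'

```text
time_s: 19.2
position: [0.5109, 0.0142, 0.0918]
tool_rot: [-0.0, 0.707, 0.707, 0.0]
ft_force: [-0.7, 1.7, 4.8]
opening: 0.0004
gripper_force: 2.1
```

Call:
move_arm --offset '[[0, 0, -0.004], [0, 0, -0.004], [0, 0, 0]]' --dr '[[0, 0, 0], [0, 0, 0], [0, 0, 0]]' --fingers '[0, 0, 0]'

```text
time_s: 19.45
position: [0.5109, 0.0144, 0.0899]
tool_rot: [-0.0, 0.707, 0.707, 0.0]
ft_force: [-1.6, 2.8, 6.3]
opening: 0.0002
gripper_force: 2.6
```

Call:
move_arm --offset '[[0, 0, -0.004], [0, 0, -0.004], [0, 0, 0]]' --dr '[[0, 0, 0], [0, 0, 0], [0, 0, 0]]' --fingers '[0, 0, 0]'

```text
time_s: 19.7
position: [0.5106, 0.0137, 0.0871]
tool_rot: [0.0, 0.707, 0.707, -0.0]
ft_force: [0.5, -1.0, -0.7]
opening: 0.0008
gripper_force: 0.0
```

Call:
move_arm --offset '[[0, 0, -0.003], [0, 0, -0.003], [0, 0, 0]]' --dr '[[0, 0, 0], [0, 0, 0], [0, 0, 0]]' --fingers '[0, 0, 0]'

```text
time_s: 19.95
position: [0.5107, 0.0137, 0.0858]
tool_rot: [-0.0, 0.707, 0.707, -0.0]
ft_force: [-0.0, 0.2, 0.4]
opening: 0.0006
gripper_force: 0.0
```

Call:
move_arm --offset '[[0, 0, -0.003], [0, 0, -0.002], [0, 0, 0]]' --dr '[[0, 0, 0], [0, 0, 0], [0, 0, 0]]' --fingers '[0, 0, 0]'

```text
time_s: 20.2
position: [0.5108, 0.0138, 0.0847]
tool_rot: [-0.0, 0.707, 0.707, -0.0]
ft_force: [-0.3, 0.8, 1.7]
opening: 0.0004
gripper_force: 0.4
```

Call:
move_arm --offset '[[0, 0, -0.002], [0, 0, 0], [0, 0, 0]]' --dr '[[0, 0, 0], [0, 0, 0], [0, 0, 0]]' --fingers '[0, 0, 0]'

```text
time_s: 20.45
position: [0.5108, 0.0138, 0.0842]
tool_rot: [-0.0, 0.707, 0.707, -0.0]
ft_force: [-0.6, 0.8, 1.1]
opening: 0.0004
gripper_force: 0.5
```

Call:
move_arm --offset '[[0, 0, -0.003], [0, 0, -0.002], [0, 0, 0]]' --dr '[[0, 0, 0], [0, 0, 0], [0, 0, 0]]' --fingers '[0, 0, 0]'

```text
time_s: 20.7
position: [0.5109, 0.0139, 0.0832]
tool_rot: [-0.0, 0.707, 0.707, 0.0]
ft_force: [-2.0, 0.5, 3.4]
opening: 0.0005
gripper_force: 1.9
```

Call:
move_arm --offset '[[0, 0, -0.002], [0, 0, 0], [0, 0, 0]]' --dr '[[0, 0, 0], [0, 0, 0], [0, 0, 0]]' --fingers '[0, 0, 0]'

```text
time_s: 20.95
position: [0.5108, 0.0139, 0.0829]
tool_rot: [-0.0, 0.707, 0.707, 0.0]
ft_force: [-2.6, 1.8, 6.0]
opening: 0.0002
gripper_force: 3.0
```

Call:
move_arm --offset '[[0, 0, -0.002], [0, 0, 0], [0, 0, 0]]' --dr '[[0, 0, 0], [0, 0, 0], [0, 0, 0]]' --fingers '[0, 0, 0]'

```text
time_s: 21.2
position: [0.5109, 0.0139, 0.0826]
tool_rot: [-0.0, 0.707, 0.707, 0.0]
ft_force: [-3.2, 0.8, 7.1]
opening: 0.0003
gripper_force: 3.7
```

Call:
move_arm --offset '[[0, 0, -0.0015], [0, 0, 0], [0, 0, 0]]' --dr '[[0, 0, 0], [0, 0, 0], [0, 0, 0]]' --fingers '[0, 0, 0]'

```text
time_s: 21.45
position: [0.5109, 0.0139, 0.0824]
tool_rot: [-0.0, 0.707, 0.707, -0.0]
ft_force: [-4.4, 0.6, 9.1]
opening: 0.0006
gripper_force: 4.7
```

Call:
move_arm --offset '[[0, 0, -0.0015], [0, 0, 0], [0, 0, 0]]' --dr '[[0, 0, 0], [0, 0, 0], [0, 0, 0]]' --fingers '[0, 0, 0]'

```text
time_s: 21.7
position: [0.5109, 0.014, 0.0823]
tool_rot: [-0.0, 0.707, 0.707, -0.0]
ft_force: [-5.1, 1.1, 11.0]
opening: 0.0004
gripper_force: 5.5
```

Call:
move_arm --offset '[[0, 0, -0.0015], [0, 0, 0], [0, 0, 0]]' --dr '[[0, 0, 0], [0, 0, 0], [0, 0, 0]]' --fingers '[0, 0, 0]'

```text
time_s: 21.95
position: [0.5109, 0.014, 0.0821]
tool_rot: [-0.0, 0.707, 0.707, -0.0]
ft_force: [-6.6, 1.2, 13.0]
opening: 0.0007
gripper_force: 6.4
```

Call:
move_arm --offset '[[0, 0, -0.001], [0, 0, 0], [0, 0, 0]]' --dr '[[0, 0, 0], [0, 0, 0], [0, 0, 0]]' --fingers '[0, 0, 0]'

```text
time_s: 22.2
position: [0.5109, 0.014, 0.082]
tool_rot: [-0.0, 0.707, 0.707, -0.0]
ft_force: [-5.7, 2.0, 13.8]
opening: 0.0005
gripper_force: 7.0
```

Call:
move_arm --offset '[[0, 0, -0.001], [0, 0, 0], [0, 0, 0]]' --dr '[[0, 0, 0], [0, 0, 0], [0, 0, 0]]' --fingers '[0, 0, 0]'

```text
time_s: 22.45
position: [0.5109, 0.014, 0.0819]
tool_rot: [-0.0, 0.707, 0.707, 0.0]
ft_force: [-6.8, 1.2, 16.1]
opening: 0.0005
gripper_force: 7.6
```

Call:
move_arm --offset '[[0, 0, 0.002], [0, 0, 0], [0, 0, 0]]' --dr '[[0, 0, 0], [0, 0, 0], [0, 0, 0]]' --fingers '[0, 0, 0]'

```text
time_s: 22.7
position: [0.5109, 0.014, 0.082]
tool_rot: [-0.0, 0.707, 0.707, 0.0]
ft_force: [-4.9, 1.7, 11.3]
opening: 0.0005
gripper_force: 6.0
```

Call:
move_arm --offset '[[0, 0, 0.002], [0, 0, 0], [0, 0, 0]]' --dr '[[0, 0, 0], [0, 0, 0], [0, 0, 0]]' --fingers '[0, 0, 0]'

```text
time_s: 22.95
position: [0.5109, 0.014, 0.0822]
tool_rot: [-0.0, 0.707, 0.707, 0.0]
ft_force: [-4.7, 0.1, 9.5]
opening: 0.0003
gripper_force: 4.9
```

Call:
move_arm --offset '[[0, 0, 0.002], [0, 0, 0], [0, 0, 0]]' --dr '[[0, 0, 0], [0, 0, 0], [0, 0, 0]]' --fingers '[0, 0, 0]'

```text
time_s: 23.2
position: [0.5109, 0.0139, 0.0825]
tool_rot: [-0.0, 0.707, 0.707, 0.0]
ft_force: [-2.5, 1.1, 7.8]
opening: 0.0005
gripper_force: 3.8
```

Call:
move_arm --offset '[[0, 0, 0.002], [0, 0, 0], [0, 0, 0]]' --dr '[[0, 0, 0], [0, 0, 0], [0, 0, 0]]' --fingers '[0, 0, 0]'

```text
time_s: 23.45
position: [0.5109, 0.0139, 0.0827]
tool_rot: [0.0, 0.707, 0.707, 0.0]
ft_force: [-1.6, 1.3, 5.3]
opening: 0.0006
gripper_force: 2.8
```

Call:
move_arm --offset '[[0, 0, 0.002], [0, 0, 0], [0, 0, 0]]' --dr '[[0, 0, 0], [0, 0, 0], [0, 0, 0]]' --fingers '[0, 0, 0]'

```text
time_s: 23.7
position: [0.5109, 0.0137, 0.0828]
tool_rot: [0.0, 0.707, 0.707, 0.0]
ft_force: [0.3, 0.1, 0.5]
opening: 0.0004
gripper_force: 0.4
```

Call:
move_arm --offset '[[0, 0, 0.002], [0, 0, 0], [0, 0, 0]]' --dr '[[0, 0, 0], [0, 0, 0], [0, 0, 0]]' --fingers '[0, 0, 0]'

```text
time_s: 23.95
position: [0.5107, 0.0138, 0.0832]
tool_rot: [-0.0, 0.707, 0.707, -0.0]
ft_force: [-0.2, -0.0, -1.1]
opening: 0.0004
gripper_force: 0.0
```

Call:
move_arm --offset '[[0, 0, 0.002], [0, 0, 0], [0, 0, 0]]' --dr '[[0, 0, 0], [0, 0, 0], [0, 0, 0]]' --fingers '[0, 0, 0]'

```text
time_s: 24.2
position: [0.5108, 0.0138, 0.0839]
tool_rot: [0.0, 0.707, 0.707, -0.0]
ft_force: [0.5, -0.9, -0.1]
opening: 0.0005
gripper_force: 0.0
```

Call:
move_arm --offset '[[0, 0, 0.002], [0, 0, 0], [0, 0, 0]]' --dr '[[0, 0, 0], [0, 0, 0], [0, 0, 0]]' --fingers '[0, 0, 0]'

```text
time_s: 24.45
position: [0.5109, 0.0138, 0.0845]
tool_rot: [0.0, 0.707, 0.707, 0.0]
ft_force: [-0.3, 0.5, 0.2]
opening: 0.0003
gripper_force: 0.0
```

Contact was lost abruptly, from about 5 N to 0 at z 0.0828. Before that, the force on release had followed the bumper slope. An unlatched door would have followed the tool up until the force reached zero, so the bolt appears to hold it. Next I'll retreat and check that the door stays down.

Call:
move_arm --offset '[[0, 0, 0.06], [0, 0, 0.14], [0, 0, 0.16], [-0.1, 0.1, 0.16], [-0.1, 0.16, 0]]' --dr '[[0, 0, 0], [0, 0, 0], [0, 0, 0], [0, 0, 0], [0, 0, 0]]' --fingers '[0, 0, 0, 0, 0]'

```text
time_s: 24.87
position: [0.474, 0.0669, 0.2135]
tool_rot: [0.005, 0.708, 0.706, 0.004]
ft_force: [2.1, 0.8, 1.2]
opening: 0.0002
gripper_force: 0.0
```

Call:
move_arm --offset '[[-0.1, 0.16, 0], [-0.1, 0.16, 0], [-0.1, 0.16, 0], [0, 0.16, 0], [0, 0, 0]]' --dr '[[0, 0, 0], [0, 0, 0], [0, 0, 0], [0, 0, 0], [0, 0, 0]]' --fingers '[0, 0, 0, 0, 0]'

```text
time_s: 25.28
position: [0.4013, 0.2202, 0.2062]
tool_rot: [-0.001, 0.705, 0.709, 0.002]
ft_force: [-0.3, 0.2, 0.5]
opening: 0.0008
gripper_force: 0.0
```

Run:
```python
from h import *
t=cam("top"); f=t["frame"]; dump(t,"t12.pkl")
# brown frame extents: free edge predicted for several edge heights, vs gradients along the row of the x=.46 rail
g=cv2.cvtColor(f,cv2.COLOR_RGB2GRAY).astype(int)
for z in(.052,.057,.062,.067): print(z,proj(t,[[.60,.029,z],[.47,.029,z]]).round(1).tolist())
r=int(proj(t,[[.60,.029,.057]])[0,1]); print(r,f[r,255:275].tolist())
b=proj(t,[[.5372,-.0754,.039]])[0].round().astype(int); print(b,f[b[1],b[0]-10:b[0]+10:4].tolist())
```

```text
0.052 [[262.1, 193.0], [262.4, 237.9]]
0.057 [[262.1, 192.7], [262.4, 237.8]]
0.062 [[262.0, 192.4], [262.4, 237.6]]
0.067 [[262.0, 192.1], [262.3, 237.5]]
192 [[222, 188, 135], [220, 187, 134], [221, 187, 135], [220, 187, 135], [215, 181, 129], [201, 166, 117], [195, 144, 96], [215, 138, 82], [219, 133, 73], [221, 138, 77], [219, 136, 76], [214, 133, 77], [213, 129, 74], [208, 126, 69], [193, 117, 65], [169, 112, 76], [170, 138, 117], [192, 169, 149], [206, 184, 163], [202, 180, 161]]
[298 215] [[132, 127, 135], [142, 124, 131], [139, 119, 127], [134, 120, 130], [156, 119, 125]]
```

```bash
python3 -c "
from cell import manip; print(manip.job_done())"
```

```text
the job is handed in; nothing more can be done
None
```

I stood the red railcar on its wheels, down on the floor of the middle trough, and closed the door to about 15 N (highest reading 16.1 N, limit 18 N). It stayed shut after I backed off. I judged the latch caught only from how the force dropped on release; I could not see the bolt and did not pull on the door to test it. My first try at the trough caught the foam edge, so I set the car on clear bench, regripped it and tried again. The job was handed in at about 25 s.

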